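# Index a wreath to the third click and hold it

### The arm

A 6-joint arm with a two-finger parallel gripper is mounted at the origin on the work surface. World frame = base frame: x ahead of the robot, y to its left, z up, the work surface at z = 0. Lengths are in m, angles in rad, forces in N, time in s.
With the tool pointing down it reaches from about 0.3 to 0.75 m from the base axis. Payload 8.5 kg.
Tool frame: the origin (TCP) lies at the very end of the fingers, on their centre line; the grasp point (between the pads) lies behind it (grip_point_offset is the z of the grasp point in the tool frame, in m); z points along the fingers, y is the line along which they close (so a half turn about z gives the same grasp; the last joint's range is limited). The gripper opens to 88 mm and grips with 3 to 60 N. Pads are 18 mm wide; open, the fingers measure 123 mm over their backs; the gripper's body (75 mm by 187 mm) begins 45 mm behind the grasp point.
Start: joints at [1.005, 0.381, 1.297, -0, 1.464, -0.215], TCP at [0.189, 0.516, 0.239] pointing down, gripper open.
Joint ranges: [-3.11, 3.11], [-0.89, 2.33], [0.22, 2.48], [-1.42, 4.56], [0.17, 2.85], [-2.88, 2.88]. Speed limits (rad/s): [2.39, 2.39, 3.14, 3.14, 3.14, 3.14].

### API

Orientations are given as [roll, pitch, yaw] about the fixed x, y, z axes, in that order (R = Rz(yaw) Ry(pitch) Rx(roll)).
In Python, from cell import * gives the robot as it stands. The module is installed in compiled form; this text tells all that it offers.
- The arm moves only by the tool jog_arm, never from a script. Its argument "steps" is one flat list of numbers, 6 for each row, row after row: the shift along the tool's x, y, z in mm, then the turn, a rotation vector about the tool's x, y, z in degrees. In form: [x, y, z, wx, wy, wz, x, y, z, wx, wy, wz, ...]. A call has 1 to 5 rows; each row shifts and turns the commanded pose from where the row before left it, along the tool's axes as they then stand; what a row does not reach is not made up. A row lasts 1/10 s, in which the tool goes at most 50 mm and 8.59 degrees, less where a joint would pass 70% of its speed; a pose out of reach is approached as far as the arm can. A call is refused whole if a number of a shift passes 50 or a number of a turn 8.59, either way. A call with a gripper value outside its range is refused whole. "grip" is the finger opening in mm, from 0 to 88.1, set as the call begins (left out, the last holds). The fingers move at their own pace and stop on an object; "grip_force" is the grip in N (left out, the last holds). Time passes only in rows, so rows that do not move let the fingers close. It gives the time, the measured TCP pose, the force, the opening and the grip force at its end, in the units of the state.
- get_obs(): the state, without advancing time (a new reading comes with each control period).
- camera(name): name is "side" or "top" or "wrist"; returns a dict with "frame" (384x512x3 uint8, blue, green, red), "depth" (384x512 float32, m along the optical axis (not along the pixel's ray), 0 where there is no reading), "camera_matrix" (3x3 intrinsics, pixels), "origin" and "rotation" of the camera in the world. Camera axes: x right, y up, looking along -z (the intrinsics and any distortion apply to the point x, -y, -z); pixel columns grow to the right and rows downward; lengths in m; the calibration is good to about 2 mm. A picture is of the moment at which its call begins.
- finish_job(): hands the job in; it is judged then, once.
Trained networks look in the newest picture that a camera, given by its name, has taken for a name from the list of things; names that differ only in an ending like _2 or _b are one class to them, and where a whole thing is asked for, a point or a joint stands for the part that bears it (a point fixed in the world has none). Each returns a list of dicts, best first, with "p" (0 to 1); they miss things now and then, are a little off and sometimes report something else, mostly with a low value. They report only what shows in the picture. A call takes as long as a camera call.
- look_for(camera, query): "location" ([x, y, z] in m, in world coordinates, good to about 4 mm: the middle of the surface that is visible of it).
- cut_out(camera, query): "pixels" (384x512 bool, what is visible of it).
The state is a dict: "time": time; "joint_positions": joint angles; "qvel": joint speeds; "tau": joint torques, N m; "tcp_pos": TCP position; "orientation": TCP orientation; "wrist_force": force on the tool from outside, world axes, zero at the start; "moment": the same for the moment, N m; "opening": opening from 0.0 (shut) to 1.0 (fully open); "finger_force": force on a finger pad.
Only numpy, scipy, OpenCV 4.12 (cv2) and the standard library are available. Lean on these libraries where they do the work, as an engineer would, in place of code of your own. Each camera call takes 0.05 s, during which the arm holds its last target. There are 200 camera calls.

### The job

First raise the presser foot off the wreath by tipping its lever all the way back, away from the turntable, and leave it up. Then grip the bar knob in the middle of the turntable and turn it clockwise (seen from above) by three detent clicks from its home stop, never running past the third click, and finish there still gripping the knob and holding it still: do not let go. Leave the other things on the table where they are.

Things in the scene. Friction and masses are not known exactly. Their poses are not given: they have to be found in the camera images.
- turntable (a joint): angle (rad) of the turntable and its knob, growing clockwise from above. 0 = home stop, where it rests at first (it cannot turn back over 0.15). A spring roller clicks into a detent every 24 degrees (0.419 rad): stops at 0.419, 0.838, 1.257 (the third), 1.676 ... to an end stop at 3.5. Climbing out of a detent takes about 0.25 N m; a little past midway it drops into the next by itself.
- jig: round plywood base, origin on the table on the turntable's axis. On it turns a wooden disc 270 mm across, top 45 mm above the table, carrying a wreath (vine ring, 260 mm outer, 166 mm inner diameter, with pine cones up to 112 mm above the table). An aluminium spring housing, 33 mm high, sticks out to 191 mm from the axis at its +y side.
- knob: black bar knob on the turntable's axis: an upright block 64 mm long (its x axis) by 16 mm thick (its y axis) by 34 mm high, on a round flange 44 mm across and a 24 mm steel post. Origin at the centre of the bar's underside, 101 mm above the table; z up. Half of its top has a thin white line, towards +x. Turns with the turntable.
- knob_grip (a point): point inside the bar knob, on the turntable's axis, 121 mm above the table, 14 mm below the bar's top: the place to grip, across the 16 mm thickness
- press_lever (a joint): angle (rad) of the presser lever: 0 to 0.1 at first, rubber foot down on the wreath; 0.85 at the end stop, foot raised; 0.6 or more counts as raised. Pushing its upright black paddle level, straight away from the turntable's axis, tips it back and lifts the foot. Stiff hinge (0.13 N m): it stays where it is left.
- presser: grey stand of the presser beside the turntable. Its origin is NOT on the stand but on the table at the turntable's axis; the stand is 190 mm from there along its -y axis, 90 by 75 mm, 102 mm high, with a level pivot along its x axis 95 mm above the table. The one-piece lever on it has a foot arm reaching 85 mm in over the wreath and a paddle standing up from the pivot.
- paddle (a point): centre of the black paddle of the presser lever: an upright plate 38 mm wide, 8 mm thick, 52 mm high, broad face towards the turntable's axis; this point lies 58 mm from the pivot, 153 mm above the table when the foot is down. It moves outward and down in an arc as the lever tips back (44 mm out and 20 mm down at the end stop).
- jar: bystander: closed jar of baubles, 72 mm across, 99 mm high; origin at the centre of its underside
- twine: bystander: ball of twine, 76 mm across, 62 mm high; origin under its centre
- tube: bystander: cardboard tube of twine standing upright, 58 mm across, 90 mm high; origin under its centre
- cone_a: bystander: loose pine cone standing, 54 mm across, 55 mm high; origin under its centre
- cone_b: bystander: loose pine cone standing, 50 mm across, 50 mm high; origin under its centre
- glue_gun: bystander: glue gun lying on its side, unplugged, 160 by 120 mm, 32 mm high; origin under the middle of its barrel
- wrench: bystander: steel wrench lying flat, about 150 mm long; origin under its middle

How it is judged:
By the outcome, as a careful person would: the job done as asked, in the order asked, and still so for the second after the job is handed in, while the arm keeps its last pose, push and grip.
It also fails if it takes over 54 s, if anything falls off the work surface, if the arm or the gripper's body presses on something with over 40 N, if the wrist force passes 120 N, or if a joint passes its speed limit or range.

## Working session

There is one attempt and no reset: what is moved stays moved. The work goes in short steps, Python scripts to look and compute and a tool call to move; the robot and the scene stay as the last step left them, time stands still between calls to the robot, and variables do not carry over. Pictures are saved under pics/ and viewed, at most 10 in all, crops included, and the job is handed in when it is done.

Besides the shell and the picture viewer there is one more tool, called after ">>>" as a command line: name --argument value ..., lists and objects as JSON in quotes. jog_arm: Moves the arm, as the interface text tells. Its arguments: {"type":"object","properties":{"steps":{"type":"array","items":{"type":"number"}},"grip":{"type":"number"},"grip_force":{"type":"number"}},"required":["steps"]}

```bash
mkdir -p pics; python3 - <<'E'
from cell import *
import cv2,numpy as np
o=get_obs();print(o)
ims=[]
for c in("top","side"):
    d=camera(c);ims.append(d["frame"])
    print(c,d["origin"])
    for q in("knob","paddle","presser","jig","jar","twine","tube","cone_a","glue_gun","wrench","knob_grip"):
        r=look_for(c,q);print(q,[(np.round(x["location"],3).tolist(),round(x["p"],2)) for x in r[:2]])
    cv2.imwrite(f"pics/{c}1.png",d["frame"])
E
```

```text
{'time': 0.0, 'joint_positions': array([ 1.00466841e+00,  3.81174521e-01,  1.29824717e+00, -3.49265858e-05,
        1.46353599e+00, -2.15290210e-01]), 'qvel': array([-0.00141159, -0.00121519,  0.00063983, -0.0002724 , -0.00076259,
       -0.00086123]), 'tau': array([ 1.27715498e-04, -4.37928951e+01, -2.24558401e+01,  7.13216141e-02,
        3.52501636e-02, -1.28299707e-04]), 'tcp_pos': array([0.18888587, 0.51626485, 0.23815387]), 'orientation': array([-3.14025172e+00, -2.57693157e-04,  2.79075853e+00]), 'wrist_force': array([-0.44678867,  0.17651206, -0.9629498 ]), 'moment': array([-0.03862842, -0.03323545,  0.05576031]), 'finger_force': 0.0, 'opening': 0.9982651784458677}
top [ 0.3891531  -0.03814508  1.46584198]
knob [([0.574, 0.024, 0.134], 0.64)]
paddle [([0.608, -0.128, 0.102], 0.44)]
presser [([0.61, -0.151, 0.02], 0.69)]
jig [([0.566, 0.024, 0.048], 0.73), ([0.61, -0.153, 0.02], 0.62)]
jar [([0.314, 0.325, 0.098], 0.8)]
twine [([0.669, 0.318, 0.058], 0.74)]
tube [([0.754, 0.051, 0.091], 0.6), ([0.61, -0.128, 0.103], 0.26)]
cone_a [([0.35, -0.282, 0.034], 0.51)]
glue_gun [([0.689, -0.388, 0.03], 0.86), ([0.315, 0.324, 0.096], 0.59)]
wrench [([0.358, -0.393, 0.008], 0.77)]
knob_grip [([0.568, 0.025, 0.046], 0.53), ([0.574, 0.021, 0.13], 0.48)]
side [ 0.1378024  -0.58349722  0.88372323]
knob [([0.571, 0.014, 0.116], 0.67), ([0.61, -0.161, 0.052], 0.33)]
paddle [([0.615, -0.158, 0.104], 0.75)]
presser [([0.612, -0.164, 0.047], 0.76)]
jig [([0.556, 0.013, 0.06], 0.9)]
jar [([0.305, 0.314, 0.077], 0.78)]
twine [([0.666, 0.308, 0.049], 0.72)]
tube []
cone_a [([0.34, -0.284, 0.033], 0.83), ([0.523, -0.332, 0.032], 0.65)]
glue_gun [([0.683, -0.399, 0.028], 0.94)]
wrench [([0.355, -0.392, 0.006], 0.7), ([0.68, -0.392, 0.026], 0.49)]
knob_grip [([0.574, 0.014, 0.115], 0.54)]
```

View pics/top1.png

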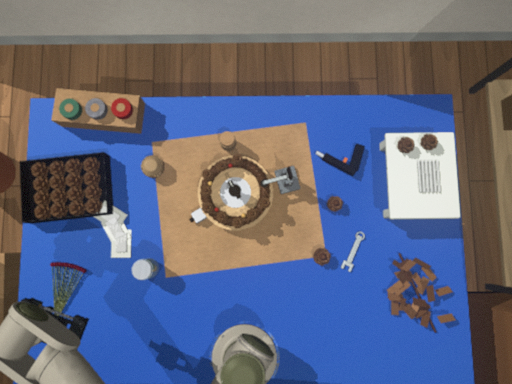

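View pics/side1.png

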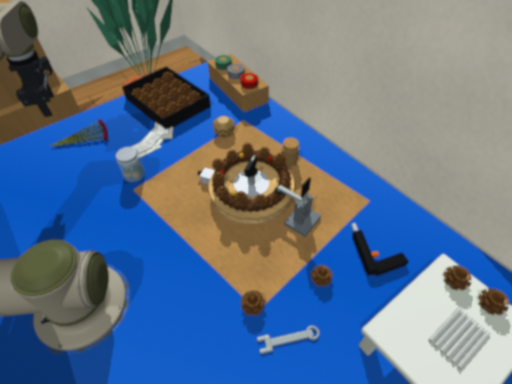

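The top view shows the knob at (234,190) and the presser stand at (285,178), with the glue gun, cones and wrench well clear of both. The side view shows the same layout, with the foot arm coming from the stand at (300,205). I'll move above the turntable for a closer look.

>>> jog_arm --steps '[-42, -28, -8, 0, 0, 0, -42, -28, -8, 0, 0, 0, -42, -28, -8, 0, 0, 0, -42, -28, -8, 0, 0, 0, -42, -28, -8, 0, 0, 0]' --grip 0

```text
time: 1.7
tcp_pos: [0.3356, 0.3156, 0.2784]
orientation: [3.141, 0.0, 2.791]
wrist_force: [0.8, 0.4, 0.3]
opening: 0.576
finger_force: 0.0
```

>>> jog_arm --steps '[-42, -28, -8, 0, 0, 0, -42, -28, -8, 0, 0, 0, -42, -28, -8, 0, 0, 0, -42, -28, -8, 0, 0, 0, 0, 0, 0, 0, 0, 0]'

```text
time: 2.2
tcp_pos: [0.4545, 0.1538, 0.3096]
orientation: [-3.141, 0.002, 2.785]
wrist_force: [-0.3, 0.9, -0.4]
opening: 0.112
finger_force: 0.0
```

```bash
cat > h.py <<'E'
from cell import *
import cell,cv2,numpy as np
def cloud(c,d=None):
    d=d or camera(c);K=np.array(d["camera_matrix"]);z=d["depth"]
    v,u=np.mgrid[:384,:512]
    p=np.stack([(u-K[0,2])/K[0,0]*z,-(v-K[1,2])/K[1,1]*z,-z],-1)
    w=p@np.array(d["rotation"]).T+d["origin"]
    w[z==0]=np.nan
    return d,w
E
python3 - <<'E'
from h import *
print([n for n in dir(cell) if not n.startswith('_')], globals().get("grip_point_offset"))
o=get_obs();print(o["time"],o["tcp_pos"],o["orientation"],o["joint_positions"])
d,w=cloud("wrist");print(d["origin"],d["rotation"])
for q in("knob","paddle","presser","jig","jar","tube"):
    r=look_for("wrist",q);print(q,[(np.round(x["location"],3).tolist(),round(x["p"],2)) for x in r[:2]])
cv2.imwrite("pics/w1.png",d["frame"])
E
```

```text
['IKError', 'camera', 'cut_out', 'finish_job', 'get_obs', 'grip_point_offset', 'look_for'] -0.0187
2.2 [0.45454696 0.15384316 0.30955655] [-3.14136886e+00  1.82293100e-03  2.78461687e+00] [ 7.95048636e-02  2.10241015e-01  1.33993010e+00 -9.73640120e-04
  1.58986412e+00 -1.13433480e+00]Traceback (most recent call last):
  File "<stdin>", line 4, in <module>
  File "h.py", line 7, in cloud
    w=p@np.array(d["rotation"]).T+d["origin"]
      ~~~~~~~~~~~~~~~~~~~~~~~~~~~^~~~~~~~~~~~
ValueError: operands could not be broadcast together with shapes (384,512) (3,)
```

```bash
python3 - <<'E'
from h import *
d=camera("wrist");print(d["origin"],d["rotation"],d["camera_matrix"],[k for k in d])
for q in("knob","paddle","presser","jig"):
    r=look_for("wrist",q);print(q,[(np.round(x["location"],3).tolist(),round(x["p"],2)) for x in r[:2]])
cv2.imwrite("pics/w1.png",d["frame"])
E
```

```text
[0.38220822 0.1819504  0.45613933] [-2.97948386e-01 -1.55240934e-04  1.21523708e+00] [[273.24981329   0.         256.92849579]
 [  0.         273.24981329 189.07563868]
 [  0.           0.           1.        ]] ['frame', 'depth', 'camera_matrix', 'origin', 'rotation']
knob []
paddle [([0.618, -0.151, 0.104], 0.79), ([0.358, -0.258, 0.02], 0.36)]
presser [([0.619, -0.152, 0.099], 0.95)]
jig [([0.497, 0.055, 0.062], 0.75)]
```

View pics/w1.png

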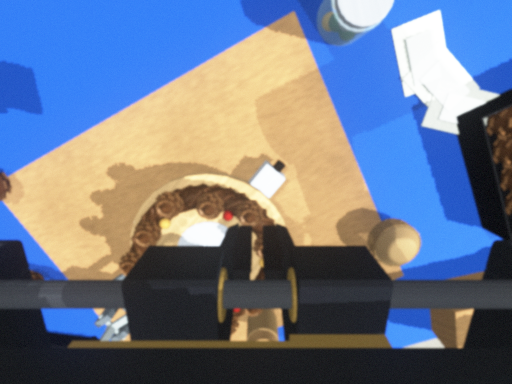

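The wrist view shows the wreath and housing at (268,180), and the gripper hides the knob. I'll turn the tool so its x axis runs along the presser's radius; that puts the camera over the turntable.

>>> jog_arm --steps '[0, 0, 0, 0, 0, 8.5, 0, 0, 0, 0, 0, 8.5, 0, 0, 0, 0, 0, 8.5, 0, 0, 0, 0, 0, 8.5, 0, 0, 0, 0, 0, 8.5]'

```text
time: 3.0
tcp_pos: [0.4509, 0.1589, 0.3092]
orientation: [-3.142, -0.0, 2.045]
wrist_force: [-0.3, 0.1, 0.2]
opening: 0.004
finger_force: 0.0
```

>>> jog_arm --steps '[0, 0, 0, 0, 0, 8.5, 0, 0, 0, 0, 0, 5, -40, 12, 8, 0, 0, 0, -40, 12, 8, 0, 0, 0, -40, 12, 8, 0, 0, 0]'

```text
time: 3.5
tcp_pos: [0.5155, 0.0501, 0.2851]
orientation: [3.141, 0.0, 1.816]
wrist_force: [0.7, 0.4, -0.3]
opening: 0.007
finger_force: 0.0
```

>>> jog_arm --steps '[-45, 13, 8, 0, 0, 0, -45, 13, 8, 0, 0, 0, -45, 13, 8, 0, 0, 0, -36, 11, 8, 0, 0, 0, 0, 0, 0, 0, 0, 0]'

```text
time: 4.0
tcp_pos: [0.606, -0.1064, 0.2507]
orientation: [-3.139, -0.001, 1.811]
wrist_force: [-0.4, 1.1, -0.2]
opening: 0.003
finger_force: 0.0
```

```bash
sed -i 's/np.array(d\["rotation"\]).T/rot(d["rotation"]).T/; s/^def cloud/from scipy.spatial.transform import Rotation as Rn\ndef rot(r): return Rn.from_euler("xyz",r).as_matrix()\ndef cloud/' h.py
python3 - <<'E'
from h import *
o=get_obs();print(o["time"],o["tcp_pos"],o["orientation"],o["joint_positions"])
d,w=cloud("wrist");cv2.imwrite("pics/w2.png",d["frame"])
for q in("knob","paddle","presser","jig"):
    r=look_for("wrist",q);print(q,[(np.round(x["location"],3).tolist(),round(x["p"],2)) for x in r[:2]])
def show(n,m):
    p=w[m][:,:2].astype(np.float32)
    if len(p)<8: print(n,len(p));return
    (c,s,a)=cv2.minAreaRect(p);print(n,len(p),np.round(c,4),np.round(s,4),round(a,1),np.round(np.median(p,0),4))
near=np.hypot(w[...,0]-.57,w[...,1]-.022)
show("bar",(w[...,2]>.126)&(w[...,2]<.143)&(near<.045))
ds=np.hypot(w[...,0]-.612,w[...,1]+.16)
for lo,hi in((.11,.14),(.14,.165),(.165,.19)): show((lo,hi),(w[...,2]>lo)&(w[...,2]<hi)&(ds<.06))
show("housing",(w[...,2]>.027)&(w[...,2]<.039)&(near>.14)&(near<.2)&(w[...,1]>.05))
E
```

```text
4.0 [ 0.60599612 -0.10638378  0.25071292] [-3.13899182e+00 -1.08965380e-03  1.81122091e+00] [-3.65693965e-01  4.92094171e-01  1.07780337e+00 -5.86102749e-04
  1.57445340e+00 -6.06121302e-01]
knob []
paddle [([0.61, -0.097, 0.101], 0.64)]
presser [([0.613, -0.143, 0.063], 0.71)]
jig [([0.576, 0.003, 0.067], 0.92)]
bar 1632 [0.5756 0.0248] [0.0641 0.0166] 31.1 [0.5764 0.024 ]
(0.11, 0.14) 49 [ 0.6215 -0.1548] [0.0113 0.0011] 15.4 [ 0.6214 -0.1549]
(0.14, 0.165) 0
(0.165, 0.19) 0
housing 57 [0.7361 0.0622] [0.0249 0.0032] 66.1 [0.7334 0.0586]
```

View pics/w2.png

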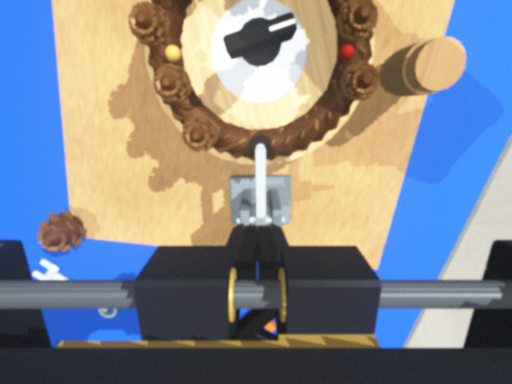

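The wrist view shows the bar knob at (260,38), with its white line pointing right and up. The foot arm runs from (261,140) to the stand at (261,200), in line with the tool's x axis. The bar measures 64 x 16.6 mm at (0.576, 0.025), +x at 31°, which agrees with the given size. Next I'll lower the closed fingers inside the paddle and push.

>>> jog_arm --steps '[0, 2, 35, 0, 0, 0, 0, 0, 35, 0, 0, 0, 0, 0, 33, 0, 0, 0, -15, 0, 0, 0, 0, 0, -15, 0, 0, 0, 0, 0]'

```text
time: 4.75
tcp_pos: [0.6148, -0.133, 0.1518]
orientation: [3.14, 0.001, 1.815]
wrist_force: [-0.4, -0.6, 1.9]
opening: 0.006
finger_force: 0.0
```

>>> jog_arm --steps '[-10, 0, 0, 0, 0, 0, -10, 0, 1, 0, 0, 0, -8, 0, 1, 0, 0, 0, -8, 0, 1, 0, 0, 0, -8, 0, 2, 0, 0, 0]'

```text
time: 5.25
tcp_pos: [0.6248, -0.1755, 0.1451]
orientation: [3.142, -0.001, 1.814]
wrist_force: [-0.7, 4.2, 0.7]
opening: 0.003
finger_force: 1.4
```

```bash
python3 - <<'E'
from h import *
o=get_obs();print(o["time"],o["tcp_pos"],o["wrist_force"],o["moment"])
d,w=cloud("side");f=d["frame"][130:260,230:380]
cv2.imwrite("pics/s2.png",cv2.resize(f,None,fx=4,fy=4,interpolation=cv2.INTER_CUBIC))
E
```

```text
5.25 [ 0.62477484 -0.17552735  0.14514297] [-0.6754151   4.1977011   0.69690139] [0.49800012 0.10959355 0.01583835]
```

View pics/s2.png

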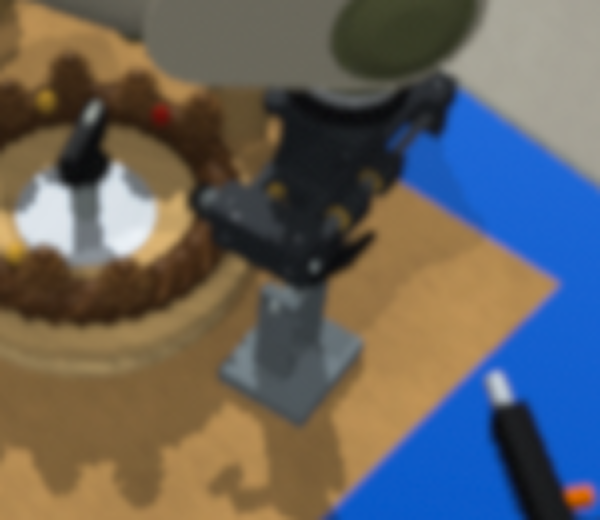

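The view shows the fingers against the paddle at (345,250), which is tilting outward under about 4 N. I'll keep pushing.

>>> jog_arm --steps '[-6, 0, 1, 0, 0, 0, -5, 0, 1, 0, 0, 0, -4, 0, 1, 0, 0, 0, -4, 0, 0, 0, 0, 0, 0, 0, 0, 0, 0, 0]'

```text
time: 5.8
tcp_pos: [0.6293, -0.1944, 0.1422]
orientation: [3.142, 0.001, 1.813]
wrist_force: [-1.0, 1.0, 0.9]
opening: 0.003
finger_force: 0.3
```

>>> jog_arm --steps '[-2, 0, 0, 0, 0, 0, -2, 0, 0, 0, 0, 0, 0, 0, 0, 0, 0, 0]'

```text
time: 6.1
tcp_pos: [0.63, -0.1965, 0.1423]
orientation: [-3.141, -0.002, 1.814]
wrist_force: [-1.1, 6.1, 2.5]
opening: 0.007
finger_force: 3.3
```

>>> jog_arm --steps '[-2, 0, 0, 0, 0, 0, -2, 0, 0, 0, 0, 0, 0, 0, 0, 0, 0, 0]'

```text
time: 6.4
tcp_pos: [0.6301, -0.1972, 0.1422]
orientation: [-3.14, -0.009, 1.816]
wrist_force: [-6.3, 20.4, 6.5]
opening: 0.009
finger_force: 9.0
```

>>> jog_arm --steps '[-2, 0, 0, 0, 0, 0, -2, 0, 0, 0, 0, 0, 0, 0, 0, 0, 0, 0]'

```text
time: 6.7
tcp_pos: [0.6303, -0.1977, 0.142]
orientation: [-3.138, -0.015, 1.817]
wrist_force: [-11.1, 32.4, 10.0]
opening: 0.007
finger_force: 15.2
```

The lever is on its end stop: 32 N at 4 mm of extra command, with no further travel. I'll back off, lift, and go over the knob with the gripper open.

>>> jog_arm --steps '[8, 0, -3, 0, 0, 0, 8, 0, -10, 0, 0, 0, 6, 0, -30, 0, 0, 0, 0, 0, -40, 0, 0, 0, 0, 0, -40, 0, 0, 0]'

```text
time: 7.2
tcp_pos: [0.6266, -0.1843, 0.2674]
orientation: [3.141, 0.001, 1.813]
wrist_force: [-0.6, 0.2, 0.0]
opening: 0.003
finger_force: 0.0
```

>>> jog_arm --steps '[40, 0, 0, 0, 0, 0, 40, 0, 0, 0, 0, 0, 40, 0, 0, 0, 0, 0, 40, 0, 0, 0, 0, 0, 40, 0, 0, 0, 0, 0]' --grip 50

```text
time: 7.7
tcp_pos: [0.5785, 0.011, 0.2662]
orientation: [3.14, 0.002, 1.813]
wrist_force: [-0.1, -0.7, 0.9]
opening: 0.435
finger_force: 0.0
```

>>> jog_arm --steps '[0, 0, 0, 0, 0, 8.5, 0, 0, 0, 0, 0, 8.5, 0, 0, 0, 0, 0, 8.5, 0, 0, 0, 0, 0, 8.5, 0, 0, 0, 0, 0, 8.5]'

```text
time: 8.2
tcp_pos: [0.5791, 0.0096, 0.2661]
orientation: [3.139, 0.0, 1.065]
wrist_force: [-0.2, -0.0, -0.8]
opening: 0.566
finger_force: 0.0
```

>>> jog_arm --steps '[0, 0, 0, 0, 0, 8.5, 0, 0, 0, 0, 0, 8.5, 0, 0, 0, 0, 0, 8.5, 0, 0, 0, 0, 0, 5, 0, 0, 0, 0, 0, 0]'

```text
time: 8.7
tcp_pos: [0.579, 0.0096, 0.266]
orientation: [3.14, -0.001, 0.538]
wrist_force: [-0.6, -0.3, 0.8]
opening: 0.564
finger_force: 0.0
```

```bash
python3 - <<'E'
from h import *
o=get_obs();print(o["time"],o["tcp_pos"],o["orientation"],o["joint_positions"],o["opening"],o["wrist_force"])
p=np.array([.5756,.0248,.125])-o["tcp_pos"];print("delta in tool",rot(o["orientation"]).T@p*1000, "yaw err deg cw", np.degrees(o["orientation"][2])-31.1)
d,w=cloud("wrist");cv2.imwrite("pics/w3.png",d["frame"])
d,w=cloud("top")
for q in("paddle","presser"):
    r=look_for("top",q);print(q,[(np.round(x["location"],3).tolist(),round(x["p"],2)) for x in r[:2]])
E
```

```text
8.7 [0.57902318 0.00964517 0.26598174] [ 3.13998478e+00 -9.05307582e-04  5.38051834e-01] [-1.87396693e-01  4.15106850e-01  1.16291077e+00 -6.02393444e-04
  1.56183090e+00  8.45353403e-01] 0.5641205360038413 [-0.58032891 -0.25215678  0.82225436]
delta in tool [  4.69916119 -14.99451283 140.96212184] yaw err deg cw -0.2719007781315632
paddle [([0.623, -0.19, 0.138], 0.72)]
presser [([0.624, -0.165, 0.099], 0.71)]
```

View pics/w3.png

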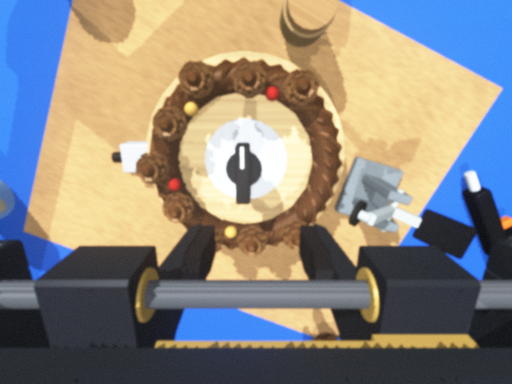

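The view shows the lever raised, with the foot at (360,210) and the paddle tipped out to (445,230). The bar knob at (243,172) lines up with the tool's x axis. I'll descend partway and measure it once more.

>>> jog_arm --steps '[4.7, -15, 30, 0, 0, 0, 0, 0, 40, 0, 0, 0, 0, 0, 35, 0, 0, 0, 0, 0, 0, 0, 0, 0]'

```text
time: 9.3
tcp_pos: [0.5732, 0.0257, 0.1564]
orientation: [-3.136, 0.006, 0.54]
wrist_force: [-0.1, 0.4, -0.5]
opening: 0.568
finger_force: 0.0
```

```bash
python3 - <<'E'
from h import *
o=get_obs();d,w=cloud("wrist")
m=(w[...,2]>.126)&(w[...,2]<.143)&(np.hypot(w[...,0]-.5756,w[...,1]-.0248)<.045)
p=w[m];(c,s,a)=cv2.minAreaRect(p[:,:2].astype(np.float32));print(c,s,a,len(p),np.median(p[:,2]))
t=np.array([*c,.1045])-o["tcp_pos"];print(o["tcp_pos"],o["orientation"],"delta",rot(o["orientation"]).T@t*1000)
E
```

```text
(0.5757853984832764, 0.025409448891878128) (0.06410491466522217, 0.016000494360923767) 30.448495864868164 2135 0.13584801159097398
[0.57319929 0.02566998 0.15637929] [-3.1363507   0.00645617  0.54048191] delta [ 2.41833165  1.82592286 51.85589524]
```

>>> jog_arm --steps '[2, 1, 25, 0, 0, 0, 0, 0, 20, 0, 0, 0, 0, 0, 6.5, 0, 0, 0, 0, 0, 0, 0, 0, 0]'

```text
time: 9.75
tcp_pos: [0.5779, 0.0254, 0.1098]
orientation: [3.141, -0.001, 0.54]
wrist_force: [0.3, 0.7, 0.5]
opening: 0.569
finger_force: 0.0
```

>>> jog_arm --steps '[0, 0, 0, 0, 0, 0, 0, 0, 0, 0, 0, 0, 0, 0, 0, 0, 0, 0, 0, 0, 0, 0, 0, 0, 0, 0, 0, 0, 0, 0]' --grip 0 --grip_force 60

```text
time: 10.25
tcp_pos: [0.577, 0.0264, 0.1091]
orientation: [-3.14, -0.0, 0.539]
wrist_force: [-3.7, 5.9, 4.2]
opening: 0.174
finger_force: 60.0
```

>>> jog_arm --steps '[0, 0, 0, 0, 0, 0, 0, 0, 0, 0, 0, 0, 0, 0, 0, 0, 0, 0, 0, 0, 0, 0, 0, 0, 0, 0, 0, 0, 0, 0]'

```text
time: 10.75
tcp_pos: [0.577, 0.0264, 0.1091]
orientation: [-3.14, -0.0, 0.54]
wrist_force: [-3.8, 4.9, 3.7]
opening: 0.178
finger_force: 60.0
```

```bash
python3 - <<'E'
from h import *
print(get_obs())
E
```

```text
{'time': 10.75, 'joint_positions': array([-1.59731064e-01,  5.49684787e-01,  1.41221370e+00,  1.30078277e-03,
        1.18053250e+00,  8.71019158e-01]), 'qvel': array([-1.68861808e-03,  2.98342253e-04,  6.80002170e-05,  4.66524567e-05,
       -9.37158347e-04, -1.01643435e-03]), 'tau': array([-2.52666682e+00, -4.68067110e+01, -1.94637966e+01, -8.60299431e-01,
       -8.69070198e-01, -3.36318661e-02]), 'tcp_pos': array([0.57696662, 0.0263684 , 0.10905562]), 'orientation': array([-3.14013260e+00, -1.32970531e-04,  5.39550643e-01]), 'wrist_force': array([-3.75035041,  4.88856531,  3.70212732]), 'moment': array([ 0.71606221,  0.61851986, -0.03418464]), 'finger_force': 59.992115534842014, 'opening': 0.17825620689385374}
```

The grip is about 7 mm high, so I'll reopen, lower, centre and regrip.

>>> jog_arm --steps '[0, 0, 0, 0, 0, 0, 0, 0, 0, 0, 0, 0, -1, -1, 4.5, 0, 0, 0, 0, 0, 0, 0, 0, 0]' --grip 35

```text
time: 11.15
tcp_pos: [0.5755, 0.0259, 0.1035]
orientation: [-3.141, 0.001, 0.539]
wrist_force: [0.8, 0.7, 0.3]
opening: 0.395
finger_force: 0.0
```

>>> jog_arm --steps '[0, 0, 0, 0, 0, 0, 0, 0, 0, 0, 0, 0, 0, 0, 0, 0, 0, 0, 0, 0, 0, 0, 0, 0, 0, 0, 0, 0, 0, 0]' --grip 0 --grip_force 60

```text
time: 11.65
tcp_pos: [0.5761, 0.0258, 0.1043]
orientation: [3.141, -0.0, 0.539]
wrist_force: [0.7, -1.1, -1.2]
opening: 0.179
finger_force: 60.0
```

>>> jog_arm --steps '[0, 0, 0, 0, 0, 3, 0, 0, 0, 0, 0, 3, 0, 0, 0, 0, 0, 3, 0, 0, 0, 0, 0, 0]'

```text
time: 12.05
tcp_pos: [0.5761, 0.0257, 0.1042]
orientation: [3.141, -0.0, 0.382]
wrist_force: [-0.3, -1.2, -0.8]
opening: 0.18
finger_force: 60.0
```

>>> jog_arm --steps '[0, 0, 0, 0, 0, 3, 0, 0, 0, 0, 0, 3, 0, 0, 0, 0, 0, 3, 0, 0, 0, 0, 0, 3, 0, 0, 0, 0, 0, 3]'

```text
time: 12.55
tcp_pos: [0.5761, 0.0255, 0.1042]
orientation: [3.141, -0.0, 0.12]
wrist_force: [1.0, -2.4, -0.6]
opening: 0.176
finger_force: 60.0
```

>>> jog_arm --steps '[0, 0, 0, 0, 0, 3, 0, 0, 0, 0, 0, 3, 0, 0, 0, 0, 0, 3, 0, 0, 0, 0, 0, 3, 0, 0, 0, 0, 0, 3]'

```text
time: 13.05
tcp_pos: [0.5761, 0.0254, 0.1042]
orientation: [3.141, -0.0, -0.142]
wrist_force: [1.0, -3.4, -1.3]
opening: 0.174
finger_force: 60.0
```

>>> jog_arm --steps '[0, 0, 0, 0, 0, 3, 0, 0, 0, 0, 0, 3, 0, 0, 0, 0, 0, 3, 0, 0, 0, 0, 0, 3, 0, 0, 0, 0, 0, 3]'

```text
time: 13.55
tcp_pos: [0.5761, 0.0252, 0.1042]
orientation: [3.14, -0.001, -0.403]
wrist_force: [0.6, -5.5, -0.9]
opening: 0.179
finger_force: 60.1
```

>>> jog_arm --steps '[0, 0, 0, 0, 0, 3, 0, 0, 0, 0, 0, 3, 0, 0, 0, 0, 0, 3, 0, 0, 0, 0, 0, 3, 0, 0, 0, 0, 0, 0]'

```text
time: 14.05
tcp_pos: [0.576, 0.025, 0.1042]
orientation: [3.14, -0.001, -0.613]
wrist_force: [0.5, -5.0, 0.5]
opening: 0.178
finger_force: 60.0
```

```bash
python3 - <<'E'
from h import *
o=get_obs();print(o["time"],o["tcp_pos"],o["orientation"],o["moment"],o["joint_positions"][5], "to go deg",np.degrees(o["orientation"][2]-(.539-1.257)))
d=camera("wrist");cv2.imwrite("pics/w4.png",d["frame"])
E
```

```text
14.05 [0.57596523 0.02501668 0.10423099] [ 3.14038349e+00 -7.10686100e-04 -6.13147136e-01] [-0.72241502  0.23542672 -0.10781075] 2.0233171553744143 to go deg 6.00762659134378
```

View pics/w4.png

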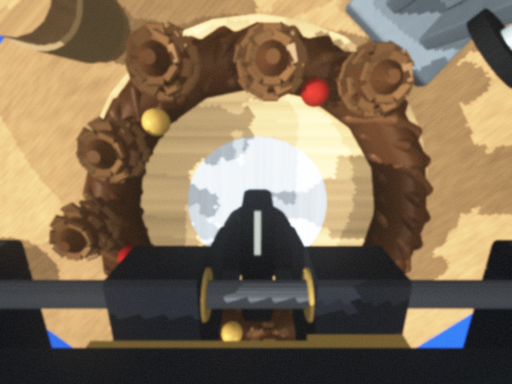

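The view shows the bar still square in the fingers, with the white line vertical at (257,232), and the wreath has turned with it. 6° remain.

>>> jog_arm --steps '[0, 0, 0, 0, 0, 2, 0, 0, 0, 0, 0, 2, 0, 0, 0, 0, 0, 1, 0, 0, 0, 0, 0, 0.8, 0, 0, 0, 0, 0, 0]'

```text
time: 14.6
tcp_pos: [0.5759, 0.025, 0.1042]
orientation: [3.14, -0.001, -0.713]
wrist_force: [-1.6, -5.3, -0.5]
opening: 0.175
finger_force: 60.0
```

>>> jog_arm --steps '[0, 0, 0, 0, 0, 0, 0, 0, 0, 0, 0, 0, 0, 0, 0, 0, 0, 0]'

```text
time: 14.9
tcp_pos: [0.5759, 0.025, 0.1042]
orientation: [3.14, -0.001, -0.713]
wrist_force: [-1.1, -6.1, -0.2]
opening: 0.176
finger_force: 60.0
```

```bash
python3 - <<'E'
from h import *
o=get_obs();print(o["time"],o["tcp_pos"],o["orientation"],o["moment"],o["wrist_force"], "to go deg",np.degrees(o["orientation"][2]-(.539-1.257)))
d,w=cloud("top")
for q in("presser","jar","twine","tube","cone_a","glue_gun","wrench"):
    r=look_for("top",q);print(q,[(np.round(x["location"],3).tolist(),round(x["p"],2)) for x in r[:2]])
d=camera("wrist");m=d["frame"].min(-1)[190:262,235:285]
v,u=np.nonzero(m>150);print(len(u));p=np.stack([u+235,v+190],1).astype(np.float32)
print(cv2.minAreaRect(p))
cv2.imwrite("pics/w5.png",d["frame"])
E
```

```text
14.9 [0.57593612 0.02498994 0.10421551] [ 3.14026712e+00 -8.18468090e-04 -7.12723738e-01] [-0.70559775  0.23189409 -0.1471575 ] [-1.13267756 -6.09683064 -0.18946212] to go deg 0.3023075376446406
presser [([0.621, -0.166, 0.103], 0.86)]
jar []
twine [([0.67, 0.32, 0.058], 0.89)]
tube [([0.756, 0.051, 0.09], 0.71), ([0.357, -0.392, 0.007], 0.28)]
cone_a [([0.533, -0.328, 0.031], 0.71), ([0.347, -0.278, 0.035], 0.54)]
glue_gun [([0.686, -0.388, 0.028], 0.64)]
wrench [([0.357, -0.393, 0.006], 0.72), ([0.57, -0.047, 0.075], 0.71)]
625
((259.5, 222.0), (64.0, 49.0), 90.0)
```

View pics/w5.png

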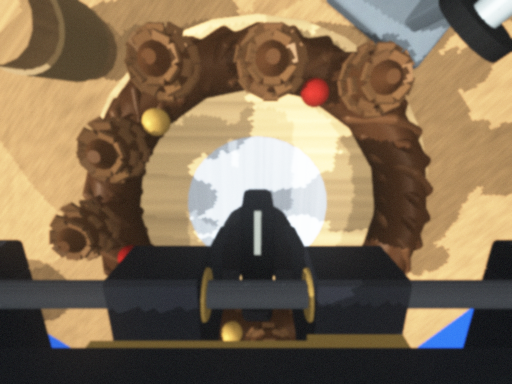

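The view is unchanged: the bar is square in the fingers with its line at (257,232), and the turn reads 71.7°, within 0.3° of the third click. I'm handing in.

```bash
python3 -c "
from cell import *
print(finish_job())"
```

```text
the job is handed in; nothing more can be done
None
```

I tipped the presser lever back to its end stop and left it up, then turned the knob 71.7° clockwise to the third click, where the gripper still holds it; the job is handed in, with no result reported.

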